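# Clip the test tile to the leaning display board

### The arm

A 7-joint arm with a two-finger parallel gripper is mounted at the origin on the work surface. World frame = base frame: x ahead of the robot, y to its left, z up, the work surface at z = 0. Lengths are in m, angles in rad, forces in N, time in s.
With the tool pointing down it reaches from about 0.4 to 0.85 m from the base axis. Payload 10.4 kg.
Tool frame: the origin (TCP) lies at the very end of the fingers, on their centre line; the grasp point (between the pads) lies 19 mm behind it (manip.grip_point_offset is the distance from the TCP to the grasp point, in m); z points along the fingers, y is the line along which they close (so a half turn about z gives the same grasp; the last joint's range is limited). The gripper opens to 85 mm and grips with 20 to 120 N. Pads are 22 mm wide; open, the fingers measure 114 mm over their backs; the gripper's body (76 mm by 85 mm) begins 54 mm behind the grasp point. The pads swing forward as they close: fully open they stand 13 mm farther back than shut.
Start: joints at [1.103, 0.332, -0.065, 1.46, 0.022, 1.35, -0.088], TCP at [0.269, -0.564, 0.231] pointing down, gripper open.
Joint ranges: [-2.6, 2.6], [-0.5, 2.12], [-1.47, 1.34], [0.16, 2.42], [-1.27, 4.41], [0.06, 2.06], [-2.6, 2.6]. Speed limits (rad/s): [2.22, 2.22, 2.79, 2.79, 3.14, 3.14, 3.14].

### API

Orientations are given as a unit quaternion [x, y, z, w].
In Python, from workcell import manip gives the robot as it stands. The module is installed in compiled form; this text tells all that it offers.
- The arm moves only by the tool step_arm, never from a script. Its argument "moves" is a list of rows, each a list of 7 numbers: the closure, from 0 (fully open) to 1 (shut), then the shift along the world's x, y, z in mm, then the turn, a rotation vector about the world's x, y, z in rad. In form: [[grip, tx, ty, tz, ax, ay, az], ...]. A call has 1 to 10 rows; each row is the pose to reach, as a shift and turn from the pose commanded when the call began; what a row does not reach only later rows make up. A row lasts 1/10 s, in which the tool goes at most 50 mm and 8.59 degrees, less where a joint would pass 70% of its speed; a pose out of reach is approached as far as the arm can. A call with a gripper value outside its range is refused whole. The fingers move at their own pace and stop on an object; "grip_force" is the grip in N (left out, the last holds). Time passes only in rows, so rows that repeat a pose let the fingers close. It gives the time, the measured TCP pose, the force, the opening and the grip force at its end, in the units of the state.
- manip.get_obs(): the state, without advancing time (a new reading comes with each control period).
- manip.camera(name): name is "scene" or "side" or "wrist"; returns a dict with "image" (384x512x3 uint8, blue, green, red), "K" (3x3 intrinsics, pixels), "rvec" (rotation vector, rad) and "tvec" (3), from world to camera coordinates, as OpenCV has them; the wrist camera has in their place "mount" (4x4, takes a point from camera to tool coordinates, whose origin is the TCP and whose axes are the flange's). Camera axes: x right, y down, z forward; pixel columns grow to the right and rows downward; lengths in m; the calibration is good to about 2 mm. The wrist camera is an equidistant fisheye: a pixel r from the principal point sees the ray r / f radians off the axis. A picture is of the moment at which its call begins: read the wrist's pose just before it. There is no depth.
- manip.hand_in(): hands the job in; it is judged then, once.
The state is a dict: "clock": time; "joint_pos": joint angles; "joint_velocities": joint speeds; "tau": joint torques, N m; "position": TCP position; "ee_rot": TCP orientation; "ft_force": force on the tool from outside, world axes, zero at the start; "torque": the same for the moment, N m; "grip_width": opening from 0.0 (shut) to 1.0 (fully open); "grasp_force": force on a finger pad.
Only numpy, scipy, OpenCV 4.12 (cv2) and the standard library are available. Lean on these libraries where they do the work, as an engineer would, in place of code of your own. Each camera call takes 0.05 s, during which the arm holds its last target. There are 200 camera calls.

### The job

Take the spring clamp off its parking rail and clip it over the top of the leaning board at the middle of the tall tile, so that it pinches tile and board together. Slip it on square and far enough down that the whole of both rubber pads bears, then let go; leave both tiles standing where they are on the ledge and don't disturb the other things.

Things in the scene. Friction and masses are not known exactly. Their poses are not given: they have to be found in the camera images.
- clamp: Hand spring clamp like a big clothes peg: aluminium, black handle sleeves, rubber jaw pads; 110 long, 36 wide, 0.15 kg. Starts clipped on the rail, jaws down. Origin: middle of its hinge pin (12 mm thick, 14 mm above the rail's edge). z from jaws to handles, y along the pin, x across to the fixed arm. Two mirror-image arms; either may go on either side. This body is the fixed arm.
- clamp_grip (a point): Where to squeeze the handles: on the clamp's z axis, 45 mm above the pin, fingers closing along x. Handles are flat plates 36 wide, up to 66 mm above the pin, each leaning 0.2 rad outwards while parked (outer faces 51 mm apart here, 59 at the ends). Squeezing takes 8 to 10 N (25 N grips well) and ends at a stop: handles parallel, 34 mm apart, fixed arm and moving arm each turned 0.2 rad.
- clamp_mouth (a point): On the clamp's z axis at the jaw tips, 45 mm below the pin. The 15 mm long rubber pads reach from here to 30 mm below the pin. Squeezed to the stop, the clamp sits symmetric about the tool axis, pads 37 mm apart at the tips, 31 at their upper ends; arms are 29 mm apart above them. Let go, they close with 8 N on a 20 mm edge. The pin stops an edge 6 mm below its centre.
- clamp_jaw (a joint): The clamp's moving arm about the hinge pin: 0 = pads parallel, 20 mm apart (as parked on the rail); grows as the handles are squeezed; 0.4 rad = stop, fully open; -0.5 = empty and shut. A spring drives it shut.
- rail: Fixed parking rail: upright pale wooden batten 20 mm thick (x), 160 mm long (y), on a dark foot 80 x 170 x 12 mm; top edge 100 mm above the table. Origin under the middle of the foot.
- stand: Fixed wooden stand 260 mm wide (y), foot 130 deep (x). A plywood board 12 mm thick leans 0.45 rad from vertical, top towards the stand's -x (the robot), face up and to +x; two tiles stand side by side on the ledge along its lower side. The board's straight top edge is 149 mm above the table. Origin under the foot's middle.
- tall_tile: Tall white ceramic tile, loose, 90 mm wide (y), 110 high, 8 thick, 0.17 kg, standing on the ledge and leaning on the board by its weight alone. Its top is level with the board's top edge: together an edge 20 mm thick. Origin at its foot; body axes upright like the stand's (x level, z up).
- edge_mid (a point): Middle of the tall tile's top edge, centred in the 20 mm of tile plus board (tile's face 10 mm to +x, board's back 10 mm to -x). Moves with the tile. z points up along the leaning board, x square out of the tile's face, y along the edge.
- short_tile: Short white ceramic tile, loose, 90 mm wide, 66 mm high, 8 mm thick, on the same ledge beside the tall one, top well below the board's edge; to be left alone. Origin at its foot.
- cup_a: Bystander, loose: upturned white porcelain cup, 72 mm wide, 72 high; origin under it.
- cup_b: Bystander, loose: second upturned white cup, the same; origin under it.
- bowl: Bystander, loose: brown clay bowl, 120 mm wide, 50 high; origin under it.
- mug: Bystander, loose: blue-white mug, 76 mm wide, 85 high; origin under it.
- jar: Bystander, loose: amber glass jar with a white cap, 70 mm wide, 90 high; origin under it.
- brush: Bystander, loose: wooden glaze brush lying down, 170 mm long; origin under it.
- rib: Bystander, loose: flat wooden shaping rib, 100 x 50 x 8 mm, lying down; origin under it.
Things that resemble listed ones, but are neither listed nor needed, are in the scene too. What is shaped like the clamp but orange or purple is not meant.

How it is judged:
At the end, for the whole second after the job is handed in: Released, at rest, the clamp pinches tall tile and board together (over 2 N on each) within 25 mm of the tile's middle, hinge pin 0 to 30 mm above the edge (pads wholly on), square within 0.35 rad; the tall tile is upright on its ledge within 10 mm of where it was (contact force between clamp and tall_tile above 2 N and contact force between clamp and stand above 2 N and y of clamp in the frame of edge_mid between -0.025 and 0.025 m and z of clamp in the frame of edge_mid between 0 and 0.03 m and angle between the z axis of clamp and the z axis of edge_mid, either way round below 0.35 rad and angle between the y axis of clamp and the y axis of edge_mid, either way round below 0.35 rad and distance of tall_tile from where it was at the start of the episode below 0.01 m and angle between tall_tile's own z axis and vertical below 0.1 rad and linear speed of clamp below 0.02 m/s); the robot touches nothing.
It fails at once if the tall tile is knocked or pulled from its place (more than 25 mm) (distance of tall_tile from where it was at the start of the episode above 0.025 m).
It fails at once if the short tile is shifted more than 15 mm (distance of short_tile from where it was at the start of the episode above 0.015 m).
It fails at once if a bystander is shifted more than 30 mm (distance of any of cup_a, cup_b, bowl, mug, jar, brush, rib from where it was at the start of the episode above 0.03 m).
It also fails if it takes over 40 s, if anything falls off the work surface, if the arm or the gripper's body presses on something with over 40 N, if the wrist force passes 120 N, or if a joint passes its speed limit or range.

## Working session

There is one attempt and no reset: what is moved stays moved. The work goes in short steps, Python scripts to look and compute and a tool call to move; the robot and the scene stay as the last step left them, time stands still between calls to the robot, and variables do not carry over. Pictures are saved under pics/ and viewed, at most 10 in all, crops included, and the job is handed in when it is done.

Besides the shell and the picture viewer there is one more tool, called after "Request:" as name([rows], argument=value, ...), one row to a line, values as JSON. step_arm: Moves the arm, as the interface text tells. Its arguments: {"type":"object","properties":{"moves":{"type":"array","items":{"type":"array","items":{"type":"number"}}},"grip_force":{"type":"number"}},"required":["moves"]}

```bash
mkdir -p pics
python3 - <<'E'
from workcell import manip
import cv2,numpy as np
print(manip.get_obs())
for n in ["scene","side"]:
    c=manip.camera(n); cv2.imwrite(f"pics/{n}0.png",c["image"]); np.savez(f"{n}.npz",**{k:c[k] for k in("K","rvec","tvec")})
    R=cv2.Rodrigues(c["rvec"])[0]; print(n,c["K"].tolist(),(-R.T@c["tvec"].ravel()),R[2])
c=manip.camera("wrist");cv2.imwrite("pics/w0.png",c["image"]);print(c["K"],c["mount"])
E
```

```text
{'clock': 0.0, 'joint_pos': array([ 1.10339784,  0.33286764, -0.06468786,  1.46094354,  0.0216017 ,
        1.34986991, -0.08849773]), 'joint_velocities': array([-6.47119028e-04,  6.61941986e-04, -1.07173123e-03, -6.26575883e-05,
       -4.31349347e-04, -6.60089865e-05, -9.00571221e-04]), 'tau': array([ 1.05203766e-03, -6.25445652e+01,  4.98421106e-02, -3.91606915e+01,
        1.61471096e-02,  9.85960913e-03,  1.10501927e-05]), 'position': array([ 0.26875362, -0.5638606 ,  0.23051747]), 'ee_rot': array([ 9.75369473e-01,  2.20576303e-01, -1.87245638e-04, -6.70849055e-04]), 'ft_force': array([-0.02434467,  0.27563508, -0.16636722]), 'torque': array([ 0.00803009, -0.02252817, -0.01778586]), 'grasp_force': 0.0, 'grip_width': 0.9987807672564328}
scene [[474.630965695668, 0.0, 259.48322953559466], [0.0, 474.630965695668, 189.93057674049183], [0.0, 0.0, 1.0]] [1.15848014 0.34333943 1.09078362] [-0.47602707 -0.29099239 -0.82989256]
side [[444.56953617310046, 0.0, 253.04606070301048], [0.0, 444.56953617310046, 191.4573132644211], [0.0, 0.0, 1.0]] [0.54364014 0.83167162 0.95028801] [ 0.04355284 -0.71073698 -0.70210832]
[[297.31863964   0.         253.95411949]
 [  0.         297.31863964 192.71168458]
 [  0.           0.           1.        ]] [[ 5.27978132e-04 -9.58503726e-01 -2.85079512e-01  7.12982803e-02]
 [ 9.99999696e-01  3.42295999e-04  7.01158701e-04 -6.59266516e-05]
 [-5.74481652e-04 -2.85079795e-01  9.58503615e-01 -1.43653708e-01]
 [ 0.00000000e+00  0.00000000e+00  0.00000000e+00  1.00000000e+00]]
```

View pics/scene0.png

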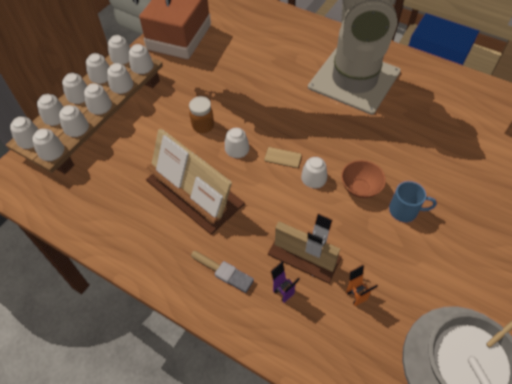

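View pics/side0.png

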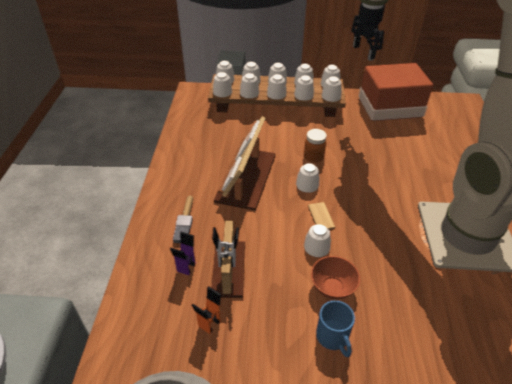

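The scene view shows the clamp on its rail at about (318,235), the stand at (195,185) and the tall tile on its left at (172,160). In the side view the clamp is at (226,243) and the board's top edge runs from (263,120) to (228,190). I'll enlarge both.

Run:
```python
import cv2,numpy as np
s=cv2.imread("pics/scene0.png");d=cv2.imread("pics/side0.png")
def crop(im,x,y,w,h,f): return cv2.resize(im[y:y+h,x:x+w],(w*f,h*f),interpolation=cv2.INTER_CUBIC)
a=crop(s,140,125,110,110,4)[:, :400] ; 
tl=crop(s,145,130,100,75,4)  # x145..245
tr=crop(d,205,110,100,75,4)
bl=crop(s,265,210,100,75,4)
br=crop(d,185,215,100,75,4)
cv2.imwrite("pics/m1.png",np.vstack([np.hstack([tl,tr]),np.hstack([bl,br])]))
```

```text
(no output)
```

View pics/m1.png

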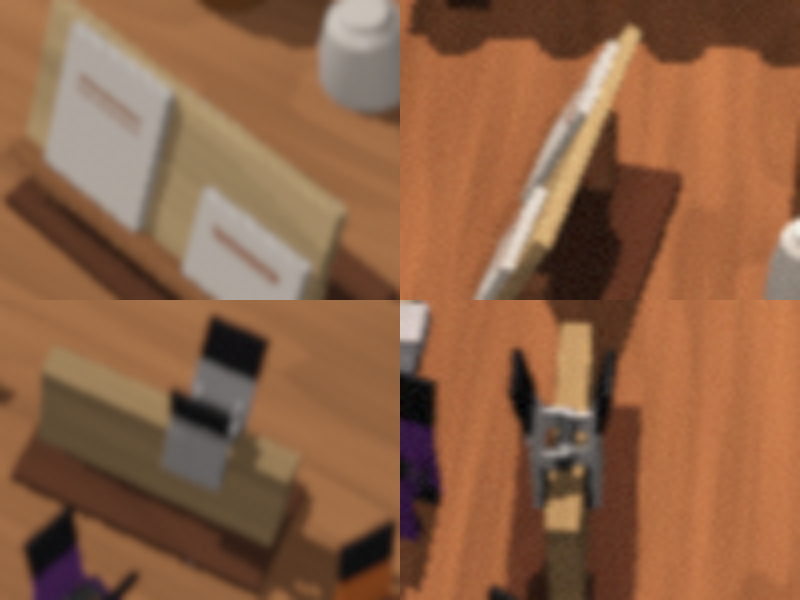

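Top row: tile top edge front corners at scene (165,135.5) and (188,154), board top at scene (160.5,130)–(231,183) and side (264,117)–(241,171). Bottom row: rail top corners at scene (275.5,228), (277.5,222), (340,250), (336,257) and side (225,220.5), (233,220.5), (230,272.5), (221.5,272.5). The clamp straddles the rail with its handles up.

```bash
cat > h.py <<'E'
import cv2,numpy as np
from scipy.spatial.transform import Rotation as Rn
cal={n:np.load(f"{n}.npz") for n in("scene","side")}
def ray(n,p):
    c=cal[n];R=cv2.Rodrigues(c["rvec"])[0]
    u=cv2.undistortPoints(np.array([[p]],float),c["K"],None)[0,0]
    d=R.T@np.array([*u,1]);return -R.T@c["tvec"].ravel(),d/np.linalg.norm(d)
def plane(r,z): o,d=r;return o+d*(z-o[2])/d[2]
def tri(*rs):
    A=sum(np.eye(3)-np.outer(d,d) for o,d in rs);b=sum((np.eye(3)-np.outer(d,d))@o for o,d in rs)
    p=np.linalg.solve(A,b);return p,[np.linalg.norm(np.cross(p-o,d)) for o,d in rs]
def wray(obs,mount,K,p):
    T=np.eye(4);T[:3,:3]=Rn.from_quat(obs["ee_rot"]).as_matrix();T[:3,3]=obs["position"];T=T@mount
    v=(np.array(p,float)-K[:2,2])/K[0,0];r=np.hypot(*v)
    d=np.array([*(v/r*np.sin(r)),np.cos(r)]) if r>0 else np.array([0,0,1.])
    return T[:3,3],T[:3,:3]@d
E
python3 - <<'E'
from h import *
np.set_printoptions(precision=4,suppress=True)
for n,a,b in [("rail farfront",(275.5,228),(225,220.5)),("rail farback",(277.5,222),(233,220.5)),("rail nearback",(340,250),(230,272.5)),("nearfront",(336,257),(221.5,272.5)),("board far",(160.5,130),(264,117)),("board near",(231,183),(241,171))]:
    print(n,*tri(ray("scene",a),ray("side",b)))
print("tile top", [plane(ray("scene",p),.149) for p in((165,135.5),(188,154.2))])
E
```

```text
rail farfront [0.6622 0.0832 0.0993] [np.float64(0.002278287350743985), np.float64(0.0022782873507440856)]
rail farback [0.6426 0.0776 0.0942] [np.float64(0.0025421165668566077), np.float64(0.002542116566856375)]
rail nearback [0.634  0.2398 0.0962] [np.float64(0.0031743133672551393), np.float64(0.0031743133672551315)]
nearfront [0.6538 0.2394 0.0939] [np.float64(0.003116475454278695), np.float64(0.003116475454278806)]
board far [ 0.5828 -0.313   0.1436] [np.float64(0.0026402227639687717), np.float64(0.002640222763968737)]
board near [ 0.6321 -0.0596  0.1438] [np.float64(0.0012753349325645576), np.float64(0.0012753349325647539)]
tile top [array([ 0.5976, -0.2851,  0.149 ]), array([ 0.6173, -0.1976,  0.149 ])]
```

Request:
step_arm([
  [0,33,34,9,0,0,0.094],
  [0,66,68,18,0,0,0.19],
  [0,99,102,27,0,0,0.28],
  [0,132,136,36,0,0,0.375],
  [0,165,170,45,0,0,0.47],
  [0,198,204,54,0,0,0.56],
  [0,231,238,63,0,0,0.655],
  [0,264,272,72,0,0,0.75],
  [0,297,306,81,0,0,0.845],
  [0,330,340,90,0,0,0.937],
])

```text
clock: 1.15
position: [0.5999, -0.2228, 0.3216]
ee_rot: [0.77, 0.639, -0.0, -0.0]
ft_force: [0.6, -0.2, 1.2]
grip_width: 0.999
grasp_force: 0.0
```

Request:
step_arm([
  [0,0,0,0,0,0,0],
  [0,0,0,0,0,0,0],
  [0,0,0,0,0,0,0],
])

```text
clock: 1.45
position: [0.5983, -0.2253, 0.3209]
ee_rot: [0.771, 0.636, -0.0, -0.0]
ft_force: [0.0, -0.3, -0.7]
grip_width: 0.999
grasp_force: 0.0
```

```bash
cat > wcap.py <<'E'
import sys,pickle,cv2
from workcell import manip
o=manip.get_obs();c=manip.camera("wrist");n=sys.argv[1]
pickle.dump((o,c["mount"],c["K"]),open(n+".pkl","wb"))
cv2.imwrite(f"pics/{n}.png",cv2.resize(c["image"],None,fx=1.5,fy=1.5,interpolation=cv2.INTER_CUBIC))
print(o["clock"],o["position"],o["ee_rot"],o["ft_force"],o["grip_width"],o["grasp_force"])
E
python3 wcap.py w1
```

```text
1.45 [ 0.59831983 -0.22533397  0.32088576] [ 7.71277430e-01  6.36498922e-01 -4.85428114e-04 -1.14139122e-04] [ 0.0184414  -0.33560866 -0.65004762] 0.9988564533754586 0.0
```

View pics/w1.png

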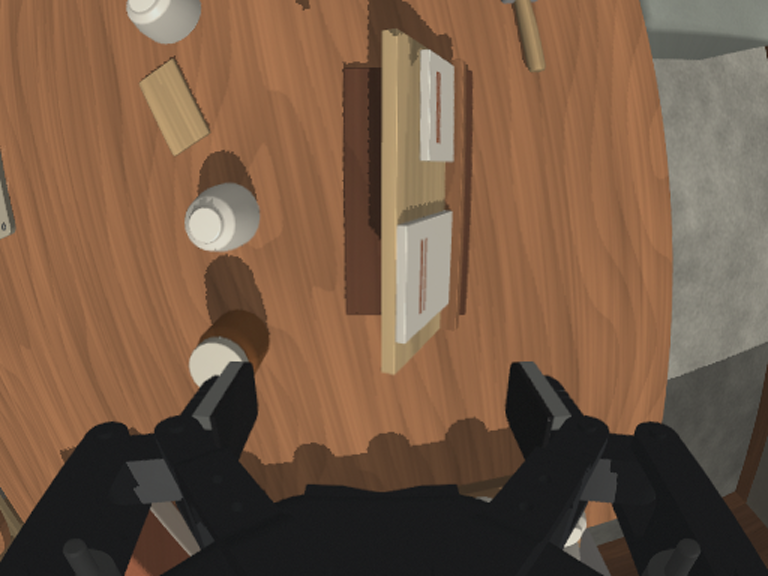

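The wrist view shows the board's top strip at u 382–398 and the tall tile at the lower end, its top back edge from (398,226) to (398,341). The short tile is above it at (436,105). I'll take a second view from a shifted place.

Request:
step_arm([
  [0,-20,35,0,0,0,0],
  [0,-40,70,0,0,0,0],
  [0,-40,70,0,0,0,0],
  [0,-40,70,0,0,0,0],
  [0,-40,70,0,0,0,0],
])

```text
clock: 2.0
position: [0.5586, -0.156, 0.3213]
ee_rot: [0.772, 0.636, -0.0, 0.0]
ft_force: [0.4, 0.0, -0.0]
grip_width: 1.004
grasp_force: 0.0
```

```bash
python3 wcap.py w2
python3 - <<'E'
from h import *
# subpixel-ish: bright low-saturation mask for tiles, quads
for n in("w1","w2"):
    im=cv2.imread(f"pics/{n}.png");h=cv2.cvtColor(im,cv2.COLOR_BGR2HSV)
    m=((h[...,1]<45)&(h[...,2]>110)).astype(np.uint8);m=cv2.morphologyEx(m,cv2.MORPH_CLOSE,np.ones((7,7)))
    for c in cv2.findContours(m,cv2.RETR_EXTERNAL,cv2.CHAIN_APPROX_NONE)[0]:
        a=cv2.contourArea(c)
        if 2000<a<12000 : print(n,a,cv2.approxPolyDP(c,6,True)[:,0].tolist())
    b=((h[...,0]>12)&(h[...,0]<28)&(h[...,2]>150)&(h[...,1]>60)).astype(np.uint8)
    for c in cv2.findContours(b,cv2.RETR_EXTERNAL,cv2.CHAIN_APPROX_NONE)[0]:
        if cv2.contourArea(c)>2500: print(" wood",cv2.approxPolyDP(c,4,True)[:,0].tolist())
E
```

```text
2.0 [ 0.55864619 -0.15602538  0.32131214] [ 7.71543174e-01  6.36176856e-01 -2.20747775e-04  2.98630725e-04] [ 0.42976794  0.00985334 -0.03313013] 1.0043415836822338 0.0
w1 5522.5 [[450, 211], [398, 225], [398, 342], [447, 303]]
w1 3727.5 [[241, 186], [220, 185], [191, 204], [185, 224], [195, 244], [226, 250], [253, 234], [258, 210]]
w1 3365.0 [[421, 50], [420, 159], [452, 160], [453, 67]]
w1 2413.5 [[127, 0], [130, 18], [160, 42], [185, 36], [200, 12], [199, 0]]
 wood [[170, 60], [139, 85], [175, 155], [207, 131]]
 wood [[387, 30], [381, 369], [375, 377], [396, 374], [417, 352], [420, 356], [423, 346], [412, 355], [410, 339], [405, 344], [394, 340], [396, 225], [404, 208], [407, 37], [392, 36]]
w2 3045.5 [[500, 275], [465, 307], [461, 408], [494, 355]]
w2 3516.0 [[288, 240], [269, 242], [240, 271], [242, 295], [258, 308], [283, 305], [306, 282], [306, 259]]
w2 2274.5 [[488, 126], [483, 236], [504, 226], [507, 134]]
w2 3864.5 [[184, 24], [168, 45], [172, 66], [204, 89], [228, 82], [242, 59], [235, 34], [209, 22]]
w2 5941.0 [[664, 0], [677, 60], [767, 65], [767, 0]]
 wood [[470, 113], [457, 113], [452, 291], [440, 432], [453, 436], [449, 442], [457, 438], [452, 437], [468, 412], [457, 408], [480, 124]]
 wood [[213, 108], [179, 129], [179, 136], [209, 188], [206, 192], [220, 208], [236, 198], [243, 211], [237, 220], [245, 224], [243, 215], [249, 214], [248, 198], [255, 187]]
```

Run:
```python
from h import *
import pickle
np.set_printoptions(precision=4,suppress=True)
D={n:pickle.load(open(n+".pkl","rb")) for n in("w1","w2")}
W=lambda n,p: wray(*D[n],np.array(p)/1.5-.17)
P=[]
for a,b in [((397.5,225),(464,307)),((397.5,342),(459.5,408)),((381.5,371),(440,434)),((387,30),(457,113))]:
    p,e=tri(W("w1",a),W("w2",b));P.append(p);print(p,e, plane(W("w1",a),.149),plane(W("w2",b),.149))
d=P[0]-P[1];print(np.linalg.norm(d),np.arctan2(-d[0],d[1]));d=P[3]-P[2];print(np.linalg.norm(d),np.arctan2(-d[0],d[1]))
```

```text
[ 0.6128 -0.2022  0.1513] [np.float64(0.0007932248495672631), np.float64(0.0007932248495672241)] [ 0.6136 -0.2022  0.149 ] [ 0.6125 -0.2035  0.149 ]
[ 0.5976 -0.2891  0.153 ] [np.float64(6.667989653246071e-05), np.float64(6.667989653237612e-05)] [ 0.5974 -0.2909  0.149 ] [ 0.598  -0.2917  0.149 ]
[ 0.5795 -0.3142  0.1484] [np.float64(0.0012113075586495587), np.float64(0.0012113075586495348)] [ 0.5806 -0.3132  0.149 ] [ 0.5784 -0.3146  0.149 ]
[ 0.6326 -0.0603  0.1404] [np.float64(0.0009190668431613676), np.float64(0.000919066843161392)] [ 0.6328 -0.0623  0.149 ] [ 0.6302 -0.0614  0.149 ]
0.08822515790896476 -0.17331440608678877
0.2595200196531834 -0.20620715852998242
```

Request:
step_arm([
  [0,10,48,0,0,0,0.024],
  [0,20,96,0,0,0,0.048],
  [0,30,144,0,0,0,0.07],
  [0,40,192,0,0,0,0.1],
  [0,50,240,0,0,0,0.12],
  [0,60,280,0,0,0,0.15],
  [0,75,315,0,0,0,0.2],
  [0,90,325,0,0,0,0.24],
  [0,90,325,0,0,0,0.24],
  [0,90,325,0,0,0,0.24],
])

```text
clock: 3.05
position: [0.6494, 0.1698, 0.3204]
ee_rot: [0.69, 0.724, -0.0, -0.0]
ft_force: [-0.2, -0.2, 0.2]
grip_width: 0.999
grasp_force: 0.0
```

```bash
python3 wcap.py w3
```

```text
3.05 [0.64942408 0.16982298 0.32038076] [ 6.89589673e-01  7.24200023e-01 -4.82821593e-04 -4.19654898e-04] [-0.20458064 -0.22387587  0.21788835] 0.9993683980986564 0.0
```

View pics/w3.png

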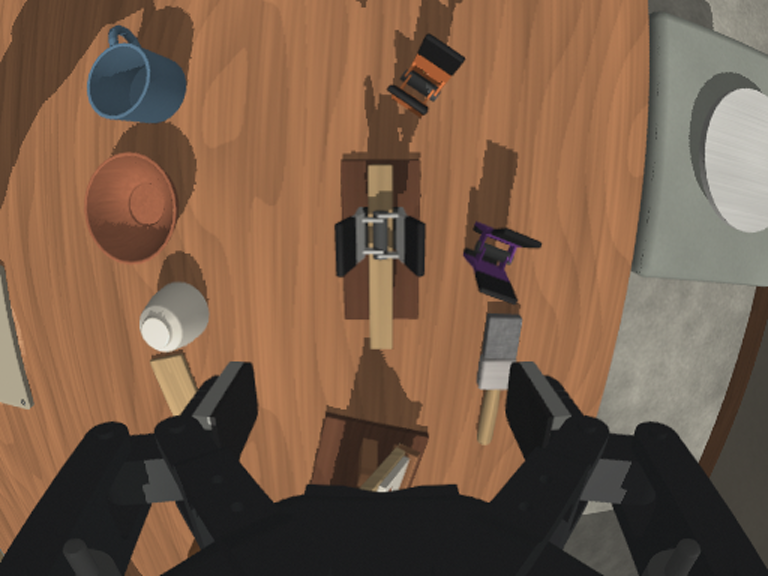

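The wrist view shows the rail's top at u 369–393 (v 165–348), the clamp's hinge at about (379,236), and the handle ends at u≈335 and 425 over v≈219–277.

```bash
cat > cl.py <<'E'
from h import *
import pickle,sys
np.set_printoptions(precision=4,suppress=True)
n=sys.argv[1];D=pickle.load(open(n+".pkl","rb"));W=lambda p: wray(*D,np.array(p)/1.5-.17)
x0,y0,x1,y1=map(int,sys.argv[2:6])
im=cv2.imread(f"pics/{n}.png")[y0:y1,x0:x1];m=(im.max(2)<55).astype(np.uint8)
m=cv2.morphologyEx(m,cv2.MORPH_OPEN,np.ones((5,5)))
for c in cv2.findContours(m,cv2.RETR_EXTERNAL,cv2.CHAIN_APPROX_NONE)[0]:
    if cv2.contourArea(c)<400: continue
    q=cv2.approxPolyDP(c,4,True)[:,0]+[x0,y0]
    for p in q: print(p,plane(W(p),.179)[:2],end=' ')
    print()
E
python3 cl.py w3 320 200 440 290
python3 - <<'E'
from h import *
import pickle
D=pickle.load(open("w3.pkl","rb"))
for p in [(368,165),(393,165),(370,348),(392,348)]: print(plane(wray(*D,np.array(p)/1.5-.17),.1).round(4))
E
```

```text
[406 217] [0.6623 0.2062] [405 264] [0.6636 0.1751] [421 275] [0.6747 0.1682] [423 223] [0.6735 0.2029] 
[354 217] [0.629  0.2045] [335 225] [0.6169 0.1988] [338 275] [0.6197 0.1654] [355 265] [0.6308 0.1728] 
[0.6341 0.2374 0.1   ]
[0.6542 0.2384 0.1   ]
[0.6426 0.0784 0.1   ]
[0.6622 0.0794 0.1   ]
```

Request:
step_arm([
  [0,-1,7,-35,0,0,0],
  [0,-3,14,-75,0,0,0],
  [0,-3,14,-80,0,0,0],
  [0,-3,14,-80,0,0,0],
  [0,-3,14,-80,0,0,0],
])

```text
clock: 3.6
position: [0.6469, 0.184, 0.2439]
ee_rot: [0.689, 0.724, 0.001, 0.001]
ft_force: [-0.5, -0.0, -0.2]
grip_width: 1.0
grasp_force: 0.0
```

```bash
python3 wcap.py w4; python3 cl.py w4 290 200 470 330
```

```text
3.6 [0.64692149 0.18398007 0.2438664 ] [0.68946792 0.72431469 0.00117998 0.00090682] [-0.47699018 -0.03887174 -0.22427664] 0.9996956042194173 0.0
[415 259] [0.661  0.2099] [413 318] [0.6622 0.1798] [422 329] [0.6671 0.1741] [438 329] [0.6753 0.1744] [441 275] [0.6743 0.2026] 
[348 259] [0.6289 0.2083] [323 276] [0.617  0.1993] [325 323] [0.6182 0.1749] [330 322] [0.6208 0.1756] [332 329] [0.6218 0.1719] [343 329] [0.6274 0.1722] [351 318] [0.6313 0.1783]
```

View pics/w4.png

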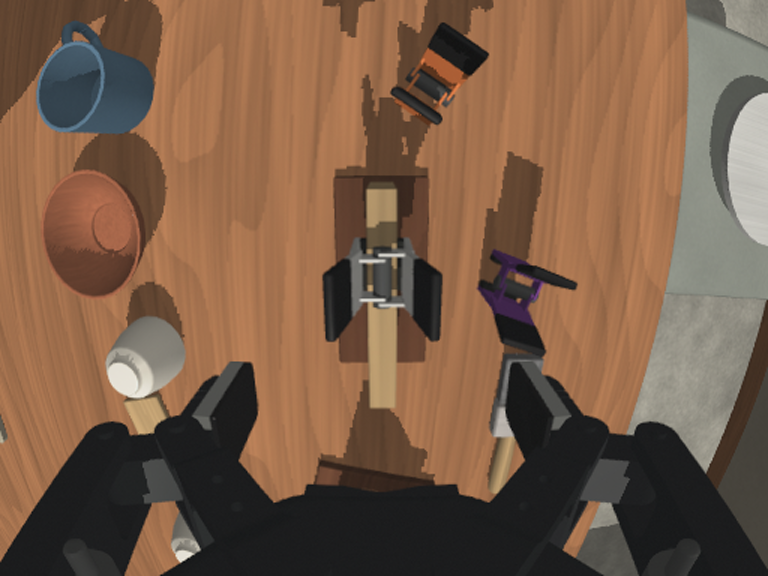

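The clamp sits centred between the fingers, with handle ends at u 323 and 441 over v 275–340. The positions agree with the previous view within 1 mm. Descending and squeezing.

Request:
step_arm([
  [0,-1,1,-35,0,0,0],
  [0,-1,1,-65,0,0,0],
  [0,-1,1,-90,0,0,0],
  [0,-1,1,-103,0,0,0],
  [0,-1,1,-103,0,0,0],
  [0,-1,1,-103,0,0,0],
], grip_force=25)

```text
clock: 4.25
position: [0.6458, 0.186, 0.1402]
ee_rot: [0.689, 0.725, 0.001, 0.001]
ft_force: [-0.2, 0.2, 0.1]
grip_width: 1.001
grasp_force: 0.0
```

Request:
step_arm([
  [1,0,0,0,0,0,0],
  [1,0,0,0,0,0,0],
  [1,0,0,0,0,0,0],
  [1,0,0,0,0,0,0],
  [1,0,0,0,0,0,0],
  [1,0,0,0,0,0,0],
  [1,0,0,0,0,0,0],
  [1,0,0,0,0,0,0],
], grip_force=25)

```text
clock: 5.05
position: [0.646, 0.1861, 0.1398]
ee_rot: [0.689, 0.725, 0.001, 0.001]
ft_force: [1.5, -0.2, 4.7]
grip_width: 0.388
grasp_force: 27.7
```

Request:
step_arm([
  [1,0,0,10,0,0,0],
  [1,0,0,25,0,0,0],
  [1,0,0,50,0,0,0],
  [1,0,0,80,0,0,0],
  [1,0,0,110,0,0,0],
  [1,0,0,130,0,0,0],
  [1,0,0,130,0,0,0],
  [1,0,0,130,0,0,0],
])

```text
clock: 5.85
position: [0.6448, 0.1859, 0.2685]
ee_rot: [0.689, 0.725, 0.0, 0.0]
ft_force: [0.7, -0.6, -2.4]
grip_width: 0.392
grasp_force: 26.6
```

```bash
python3 wcap.py w5;python3 - <<'E'
import cv2
from workcell import manip
im=cv2.imread("pics/w5.png")[240:500,250:520]
cs=[manip.camera(n)["image"] for n in("scene","side")]
import numpy as np
a=cv2.resize(im,(400,385)); b=cv2.resize(cs[1][130:280,150:300],(400,385),interpolation=cv2.INTER_CUBIC)
cv2.imwrite("pics/m5.png",np.hstack([a,b]))
E
```

```text
5.85 [0.64478907 0.18589946 0.26852905] [6.88767162e-01 7.24982604e-01 1.12552439e-04 9.15375960e-05] [ 0.67885409 -0.55348905 -2.40638032] 0.39232447234833384 26.609436571598053
```

View pics/m5.png

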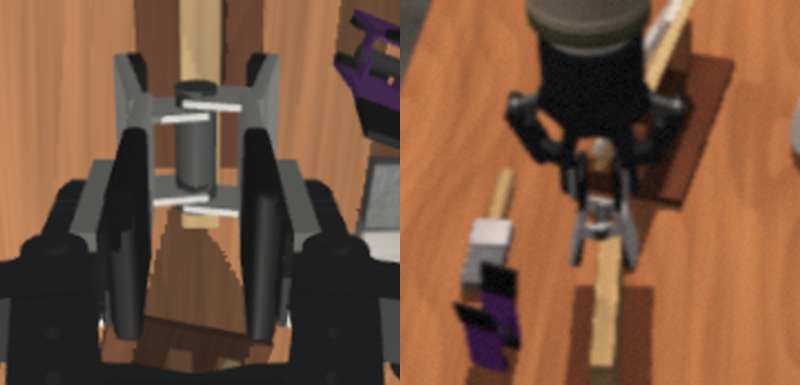

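The clamp came off the rail square in the fingers, with the pin midway between the handles and the jaws open. Now computing the approach poses.

```bash
cat > tgt.py <<'E'
from h import *
from workcell import manip
np.set_printoptions(precision=4,suppress=True)
psi=-.195;em=np.array([.6035,-.2459,.150]);Rs=Rn.from_euler("z",psi)*Rn.from_euler("y",-.45)
M=Rs.as_matrix();xe,ye,ze=M.T
Rt=np.column_stack([np.cross(xe,-ze),xe,-ze])
o=manip.get_obs();R=Rn.from_quat(o["ee_rot"]);p=o["position"]
rel=Rn.from_matrix(Rt)*R.inv()
for h in(.11,.08,.04): print(h,(em+h*ze-p)*1000)
print("rot",rel.as_rotvec(),"ze",ze,"xe",xe,"ye",ye,"off(mm in edge)",(M.T@(p-em))*1000)
E
python3 tgt.py
python3 - <<'E'
import pickle,numpy as np
from h import *
o,m,K=pickle.load(open("w5.pkl","rb"))
for p in [(381.7,297.4),(385,384),(383.5,341)]:
    o2=dict(o,ee_rot=[0,0,0,1],position=np.zeros(3));print(plane(wray(o2,m,K,np.array(p)/1.5-.17),.026))
E
```

```text
0.11 [ -87.8847 -422.1431  -17.8928]
0.08 [ -75.083  -424.6716  -44.9062]
0.04 [ -58.0141 -428.0428  -80.9241]
rot [-0.032  -0.4521 -0.2418] ze [-0.4267  0.0843  0.9004] xe [ 0.8834 -0.1745  0.435 ] ye [0.1938 0.981  0.    ] off(mm in edge) [ 11.7644 431.1716 124.1882]
[ 0.01818389 -0.00086288  0.026     ]
[-0.02099062  0.00059509  0.026     ]
[-0.00072125 -0.00010232  0.026     ]
```

Request:
step_arm([
  [1,-6,-25,10,0,0,0],
  [1,-14,-65,20,0,-0.03,-0.02],
  [1,-23,-110,25,0,-0.08,-0.05],
  [1,-32,-155,25,-0.01,-0.14,-0.08],
  [1,-41,-200,25,-0.015,-0.2,-0.11],
  [1,-50,-245,25,-0.02,-0.26,-0.14],
  [1,-60,-290,20,-0.025,-0.32,-0.17],
  [1,-70,-335,10,-0.03,-0.38,-0.2],
  [1,-80,-380,0,-0.032,-0.43,-0.23],
  [1,-88,-422,-13,-0.032,-0.452,-0.242],
])

```text
clock: 7.0
position: [0.555, -0.2384, 0.2545]
ee_rot: [0.754, 0.618, 0.142, 0.174]
ft_force: [0.9, -0.0, -1.2]
grip_width: 0.391
grasp_force: 26.6
```

Request:
step_arm([
  [1,0,0,0,0,0,0],
  [1,0,0,0,0,0,0],
  [1,0,0,0,0,0,0],
  [1,0,0,0,0,0,0],
])

```text
clock: 7.4
position: [0.5576, -0.2347, 0.2555]
ee_rot: [0.752, 0.62, 0.143, 0.173]
ft_force: [-0.1, 0.2, -2.4]
grip_width: 0.387
grasp_force: 26.6
```

```bash
python3 tgt.py; python3 wcap.py w6;python3 - <<'E'
import cv2,numpy as np
from workcell import manip
w=cv2.imread("pics/w6.png")
b=manip.camera("side")["image"]
a=cv2.resize(w,(560,420)); b=cv2.resize(b[80:200,200:268],(238,420),interpolation=cv2.INTER_CUBIC)
cv2.imwrite("pics/m6.png",np.hstack([a,b]))
E
```

```text
0.11 [-1.0451 -1.9218 -6.4227]
0.08 [ 11.7565  -4.4503 -33.4361]
0.04 [ 28.8254  -7.8215 -69.454 ]
rot [-0.0003  0.0022 -0.0023] ze [-0.4267  0.0843  0.9004] xe [ 0.8834 -0.1745  0.435 ] ye [0.1938 0.981  0.    ] off(mm in edge) [  3.3816   2.0879 115.4993]
7.4 [ 0.55760573 -0.23470721  0.25547185] [0.75226879 0.61956715 0.14277321 0.17275423] [-0.05399412  0.23985591 -2.44071073] 0.38698170597942616 26.551277339458466
```

View pics/m6.png

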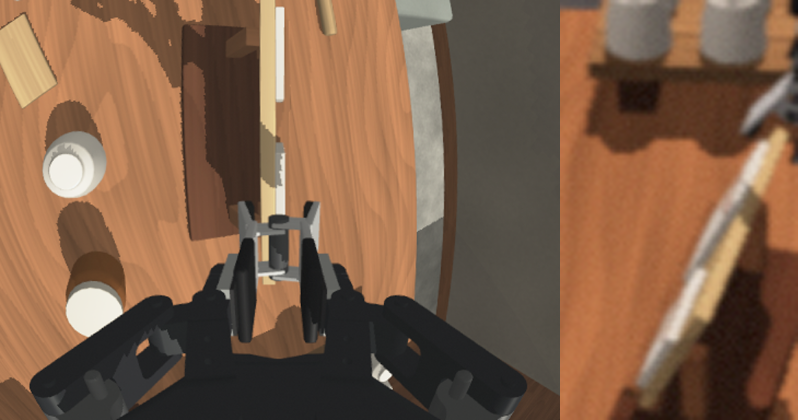

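The left view looks along the board: its top strip is at u≈260–275 and the tile runs to u≈285, close to the middle of the open jaws. I'll measure this in the tool frame.

Run:
```python
import pickle
from h import *
np.set_printoptions(precision=4,suppress=True)
o,m,K=pickle.load(open("w6.pkl","rb"));o=dict(o,ee_rot=[0,0,0,1],position=np.zeros(3))
im=cv2.imread("pics/w6.png").astype(int)
for v in(195,210,225,240,255,300):
    row=im[v-2:v+3,335:420].mean(0);g=np.abs(np.diff(row,axis=0)).sum(1)
    pk=[i for i in range(2,len(g)-2) if g[i]>25 and g[i]==g[i-2:i+3].max()]
    print(v,[(335+i,round(float(plane(wray(o,m,K,np.array([335.5+i,v])/1.5-.17),.1155)[1]),4),row[i+3].astype(int).tolist()) for i in pk], plane(wray(o,m,K,np.array([375,v])/1.5-.17),.1155)[0].round(4))
```

```text
195 [(356, -0.0147, [87, 116, 134]), (377, -0.0025, [85, 100, 116]), (383, 0.001, [101, 125, 156])] 0.0516
210 [(356, -0.0148, [88, 117, 136]), (385, 0.0021, [179, 190, 193]), (390, 0.0051, [82, 118, 169])] 0.0428
225 [(356, -0.0148, [87, 117, 136]), (384, 0.0016, [215, 226, 230]), (390, 0.0051, [79, 115, 166])] 0.034
240 [(356, -0.0149, [87, 117, 135]), (383, 0.001, [219, 229, 233]), (390, 0.0051, [80, 116, 166])] 0.025
255 [(356, -0.015, [139, 191, 221]), (369, -0.0073, [104, 140, 162]), (379, -0.0013, [184, 196, 201]), (382, 0.0004, [175, 187, 191]), (390, 0.0052, [79, 116, 165])] 0.0159
300 [(344, -0.0228, [40, 43, 43]), (348, -0.0203, [52, 71, 96]), (358, -0.0142, [145, 198, 225]), (367, -0.0087, [41, 38, 36]), (395, 0.0084, [107, 112, 115])] -0.0122
```

Request:
step_arm([
  [1,3,-1,-10,0,0,0],
  [1,6,-2,-20,0,0,0],
  [1,9,-3,-30,0,0,0],
  [1,10.5,-4,-34,0,0,0],
  [1,10.5,-4,-34,0,0,0],
  [1,10.5,-4,-34,0,0,0],
  [1,10.5,-4,-34,0,0,0],
])

```text
clock: 8.2
position: [0.5676, -0.2403, 0.2218]
ee_rot: [0.753, 0.619, 0.143, 0.173]
ft_force: [0.4, 0.2, -1.7]
grip_width: 0.387
grasp_force: 26.6
```

```bash
python3 tgt.py; python3 wcap.py w7
python3 - <<'E'
import pickle
from h import *
o,m,K=pickle.load(open("w7.pkl","rb"));o=dict(o,ee_rot=[0,0,0,1],position=np.zeros(3))
im=cv2.imread("pics/w7.png").astype(int)
for v in(200,215,230,245,260,275):
    row=im[v-2:v+3,335:430].mean(0);g=np.abs(np.diff(row,axis=0)).sum(1)
    pk=[i for i in range(2,len(g)-2) if g[i]>25 and g[i]==g[i-2:i+3].max()]
    print(v,[(335+i,round(float(plane(wray(o,m,K,np.array([335.5+i,v])/1.5-.17),.08)[1]),4)) for i in pk])
E
```

```text
0.11 [-11.0885   3.6708  27.2056]
0.08 [1.7132 1.1424 0.1922]
0.04 [ 18.7821  -2.2289 -35.8257]
rot [0.0001 0.0028 0.0001] ze [-0.4267  0.0843  0.9004] xe [ 0.8834 -0.1745  0.435 ] ye [0.1938 0.981  0.    ] off(mm in edge) [-1.3977 -1.4527 80.4617]
8.2 [ 0.56764904 -0.24029985  0.22184356] [0.75292919 0.61863246 0.14267612 0.17330621] [ 0.42583151  0.1715727  -1.69762645] 0.3870966014202586 26.57107651233673
200 [(361, -0.0102), (367, -0.0072), (372, -0.0047), (385, 0.0018), (396, 0.0073)]
215 [(361, -0.0103), (383, 0.0008), (386, 0.0023), (401, 0.0099)]
230 [(361, -0.0103), (398, 0.0084), (401, 0.0099)]
245 [(362, -0.0099), (400, 0.0095)]
260 [(362, -0.01), (400, 0.0096)]
275 [(362, -0.01), (366, -0.008), (400, 0.0097), (419, 0.0196)]
```

The edge is now centred in the jaws to 0.2 mm. Sliding it on along the board.

Request:
step_arm([
  [1,4.3,-0.8,-9,0,0,0],
  [1,8.5,-1.7,-18,0,0,0],
  [1,12.8,-2.5,-27,0,0,0],
  [1,17,-3.4,-36,0,0,0],
  [1,17,-3.4,-36,0,0,0],
  [1,17,-3.4,-36,0,0,0],
  [1,17,-3.4,-36,0,0,0],
])

```text
clock: 8.95
position: [0.5844, -0.2435, 0.1849]
ee_rot: [0.753, 0.619, 0.142, 0.173]
ft_force: [-0.2, 0.2, -1.4]
grip_width: 0.387
grasp_force: 26.4
```

```bash
python3 tgt.py; python3 wcap.py w8;python3 - <<'E'
import cv2,numpy as np
from workcell import manip
w=cv2.imread("pics/w8.png")
b=manip.camera("side")["image"]; s=manip.camera("scene")["image"]
a=cv2.resize(w[150:500,200:560],(400,389)); b=cv2.resize(s[100:220,130:250],(389,389),interpolation=cv2.INTER_CUBIC)
cv2.imwrite("pics/m8.png",np.hstack([a,b]))
E
```

```text
0.11 [-27.8645   6.8707  64.1427]
0.08 [-15.0629   4.3422  37.1293]
0.04 [2.006  0.971  1.1114]
rot [-0.0006  0.0017 -0.    ] ze [-0.4267  0.0843  0.9004] xe [ 0.8834 -0.1745  0.435 ] ye [0.1938 0.981  0.    ] off(mm in edge) [-2.0861 -1.3413 39.7734]
8.95 [ 0.58442512 -0.2434997   0.18490649] [0.75302606 0.61872832 0.14248429 0.17269985] [-0.21447051  0.19452344 -1.36504654] 0.3872804802614338 26.412387192249298
```

View pics/m8.png

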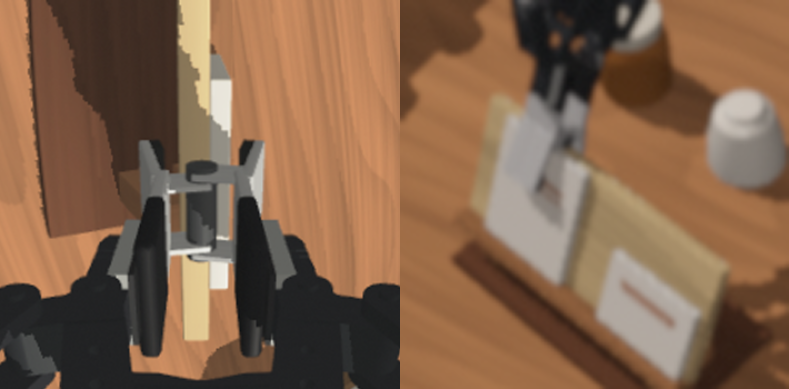

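The jaws straddle board and tile at the tile's middle, the edge runs between the arms just under the pin, and no contact force shows. Opening gradually.

Request:
step_arm([
  [0.55,0,0,0,0,0,0],
  [0.5,0,0,0,0,0,0],
  [0.45,0,0,0,0,0,0],
  [0.4,0,0,0,0,0,0],
  [0.35,0,0,0,0,0,0],
  [0.3,0,0,0,0,0,0],
  [0.15,0,0,0,0,0,0],
  [0,0,0,0,0,0,0],
  [0,0,0,0,0,0,0],
  [0,0,0,0,0,0,0],
])

```text
clock: 10.1
position: [0.5845, -0.2436, 0.1854]
ee_rot: [0.753, 0.619, 0.143, 0.173]
ft_force: [-0.8, -0.0, -0.4]
grip_width: 1.0
grasp_force: 0.0
```

Request:
step_arm([
  [0,0,0,0,0,0,0],
  [0,-4.3,0.8,9,0,0,0],
  [0,-13,2.5,27,0,0,0],
  [0,-26,5,54,0,0,0],
  [0,-43,8.4,90,0,0,0],
  [0,-52,10,108,0,0,0],
  [0,-52,10,108,0,0,0],
  [0,-52,10,108,0,0,0],
])

```text
clock: 10.9
position: [0.5324, -0.2336, 0.2939]
ee_rot: [0.753, 0.619, 0.143, 0.174]
ft_force: [-0.1, -0.6, -0.9]
grip_width: 1.002
grasp_force: 0.0
```

```bash
python3 wcap.py w9;python3 - <<'E'
import cv2,numpy as np
from workcell import manip
w=cv2.imread("pics/w9.png")
b=manip.camera("side")["image"]; s=manip.camera("scene")["image"]
a=cv2.resize(w[50:450,200:600],(400,400)); b=cv2.resize(s[100:220,130:250],(400,400),interpolation=cv2.INTER_CUBIC)
cv2.imwrite("pics/m9.png",np.hstack([a,b]))
E
```

```text
10.9 [ 0.53235581 -0.23361279  0.29387244] [0.75291624 0.61861107 0.14258722 0.17351186] [-0.147724   -0.60607335 -0.85331926] 1.0024952483714584 0.0
```

View pics/m9.png

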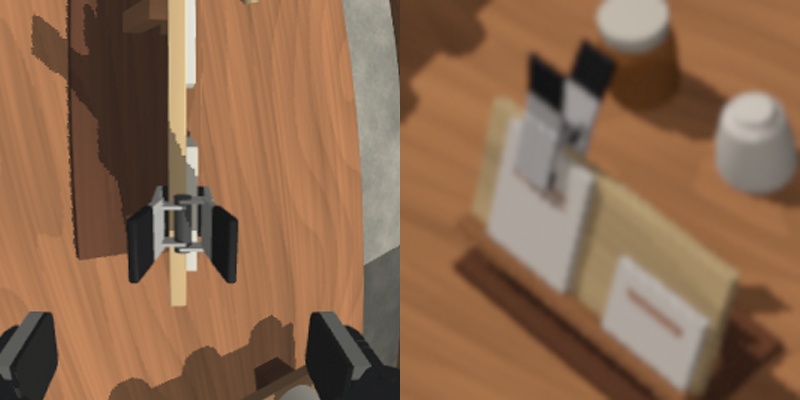

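The clamp sits square over the board at the tile's middle, centred on the 20 mm edge. Both tiles stand as before and the gripper is clear, so I'm handing in.

```bash
python3 -c "
from workcell import manip
print(manip.hand_in())"
```

```text
the job is handed in; nothing more can be done
None
```

The spring clamp is clipped square over the tall tile and board at the tile's middle and released, the last images show both tiles still standing in place, and I handed the job in at about 11 s of the 40 s; no verdict was returned.

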